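# Draw the sample tray of the dry cabinet with its hook

### The arm

A 6-joint arm with a two-finger parallel gripper is mounted at the origin on a cart in front of the work surface, level with it; the furniture and walls round the work are solid. World frame = base frame: x ahead of the robot, y to its left, z up, the work surface at z = 0. Lengths are in m, angles in rad, forces in N, time in s.
With the tool pointing down it reaches from about 0.325 to 0.75 m from the base axis. Payload 7.6 kg.
Tool frame: the origin (TCP) lies at the very end of the fingers, on their centre line; the grasp point (between the pads) lies 19 mm behind it (manip.grip_point_offset is the distance from the TCP to the grasp point, in m); z points along the fingers, y is the line along which they close (so a half turn about z gives the same grasp; the last joint's range is limited). The gripper opens to 85 mm and grips with 20 to 120 N. Pads are 22 mm wide; open, the fingers measure 114 mm over their backs; the gripper's body (76 mm by 85 mm) begins 54 mm behind the grasp point. The pads swing forward as they close: fully open they stand 13 mm farther back than shut.
Start: joints at [-1.253, 0.052, 1.401, -0, 1.689, -0.07], TCP at [0.199, -0.486, 0.231] pointing down, gripper open.
Joint ranges: [-2.9, 2.9], [-0.91, 2.17], [0.12, 2.37], [-1.06, 4.2], [0.26, 2.73], [-2.93, 2.93]. Speed limits (rad/s): [2.57, 2.57, 3.01, 3.14, 3.14, 3.14].

### API

Orientations are given as [roll, pitch, yaw] about the fixed x, y, z axes, in that order (R = Rz(yaw) Ry(pitch) Rx(roll)).
In Python, from station import manip, optics gives the robot as it stands.
- The arm moves only by the tool move_arm, never from a script. Its argument "commands" is text: rows parted by semicolons, each of 7 numbers parted by spaces: the opening, from -1 (shut) to 1 (fully open), then the shift along the world's x, y, z in cm, then the turn, a rotation vector about the world's x, y, z in rad. In form: claw dx dy dz ax ay az; .... A call has exactly 5 rows; each row is the pose to reach, as a shift and turn from the pose commanded when the call began; what a row does not reach only later rows make up. A row lasts 1/12 s, in which the tool goes at most 41.7 mm and 7.16 degrees, less where a joint would pass 70% of its speed; a pose out of reach is approached as far as the arm can. A call with a gripper value outside its range is refused whole. The fingers move at their own pace and stop on an object; the grip force is fixed at half the most. Time passes only in rows, so rows that repeat a pose let the fingers close, or fill a call up. It gives the time, the measured TCP pose, the force, the opening and the grip force at its end, in the units of the state.
- manip.get_obs(): the state, without advancing time (a new reading comes with each control period).
- optics.capture(name): name is "scene" or "top" or "wrist"; returns the picture (480x640x3 uint8, red, green, blue); there is no depth.
- optics.get_calibration(name): a dict with "camera_matrix" (3x3 intrinsics, pixels), "k1" (the pictures are not rectified: a ray, as slopes to the right and down, at radius r is drawn at 1 + k1 r^2 times it, then the intrinsics apply), "R" (3x3) and "t" (3): a world point X has camera coordinates R X + t. Camera axes: x right, y down, z forward; pixel columns grow to the right and rows downward; lengths in m; the calibration is good to about 2 mm. A picture is of the moment at which its call begins: read the wrist's pose just before it. get_calibration takes no time and is no camera call; for the wrist camera it gives the pose at the moment of the call.
- manip.sign_off(): hands the job in; it is judged then, once.
The state is a dict: "t": time; "joints": joint angles; "joint_vel": joint speeds; "joint_efforts": joint torques, N m; "tool_pos": TCP position; "eef_rot": TCP orientation; "contact_force": force on the tool from outside, world axes, zero at the start; "wrist_torque": the same for the moment, N m; "grip_width": opening from 0.0 (shut) to 1.0 (fully open); "finger_force": force on a finger pad.
Only numpy, scipy, OpenCV 4.12 (cv2) and the standard library are available. Lean on these libraries where they do the work, as an engineer would, in place of code of your own. Each camera call takes 0.05 s, during which the arm holds its last target. There are 200 camera calls.

### The job

Take the tray hook from its rest, drop its bent tip into the finger hole of the dry cabinet's tray and draw the tray gently past its spring catch and all the way out to its stop, with the three vials still standing. Then unhook and lay the hook back in both forks of its rest, pointing the same way as before. The cabinet and tray are kept clean, so only the hook may touch them, never hard enough to bend the tab; leave the jar, the beaker and the small bottle where they are.

Things in the scene. Friction and masses are not known exactly. Their poses are not given: they have to be found in the camera images.
- hook: black handle 84 long (x) x 16 wide (y) x 20 high, then brass ferrule and 7 mm round steel shank along +x on the same axis, bent straight down at x = 115 mm, its rounded end at z = -25.5 mm. Origin: centre of the handle. About 120 g. Starts level in its rest, origin 42 mm above the worktop. Grip it between x = -20 and +30 mm (free between the forks, 28 mm clear underneath)
- hook_tip (a point): lowest point of the hook's bent tip, at (115, 0, -25.5) mm in the hook's frame
- hook_rest: fixed dark steel rest: base plate 132 x 64 x 4 mm with two open-topped, flared forks. Rear fork x = -35 mm, slot 20 mm wide, bottom z = 32 mm, for the handle; front fork x = +62 mm, slot 11 mm wide, bottom z = 38.5 mm, for the shank; fork tops z = 51 and 58 mm. Origin: on the worktop below the hook's origin as the hook first lies; x points as the hook
- dry_cabinet: fixed white bench dry cabinet, 160 deep (x) x 150 wide (y) x 150 high, with a round dial above the tray. Origin: centre of its underside, on the worktop; its front faces its own -x and the tray slides out level along that -x. With the tray shut the finger hole is at x = -107 mm, y = 0
- tray_hole (a point): centre of the 10 mm round finger hole at the top face (62 mm above the worktop) of the tray's pull tab; moves with the tray, axes as the cabinet's. The tab is level aluminium sheet, 3 thick, 46 wide (y), and bends if the hook bears on it with over 18 N; hole centre 16 mm before the tab's bracket on the clear front panel, 14 mm behind the tab's front edge; free below
- tray (a joint): how far the tray is out, m: 0 shut (as at the start); its hard stop comes before 0.09 and is found by feel: there the pull rises sharply. A spring roller catch holds the tray shut: the pull rises to 9 to 12 N in the first 3 mm, then fades until it is over the catch at 13 mm; from there the tray drags at 5 to 6 N and stays where it is left
- vial_1: clear screw vial with white cap, 26 mm diameter x 54 high, standing loose on the tray's floor (30 mm above the worktop, walls 15 mm high). Origin: centre of its underside; z is its upright axis
- vial_2: clear screw vial with white cap, 26 mm diameter x 54 high, loose on the tray. Origin as vial_1
- vial_3: clear screw vial with black cap, 26 mm diameter x 62 high, loose on the tray. Origin as vial_1
- jar: bystander: loose clear jar with a black lid, 63 mm diameter x 94 high. Origin: centre of its underside
- beaker: bystander: loose glass beaker, 62 mm diameter x 77 high. Origin: centre of its underside
- small_bottle: bystander: loose white reagent bottle with a blue cap, 54 mm diameter x 92 high. Origin: centre of its underside

How it is judged:
On the way, in this order (a step that is already met when the one before it is completed fails the run):
1. the tip of the held hook is down in the tray's finger hole while the tray is still in (horizontal distance between hook_tip and tray_hole below 0.006 m and z of hook_tip in the frame of tray_hole below -0.006 m and value of joint tray below 0.03 m), for 0.2 s.
2. the tray is drawn out to its stop with the tip still in the hole (horizontal distance between hook_tip and tray_hole below 0.006 m and z of hook_tip in the frame of tray_hole below -0.006 m and value of joint tray above 0.068 m), for 0.2 s.
At the end, for the whole second after the job is handed in: tray within 2 mm of its stop; the three vials upright (0.1 rad) and still on its floor; the hook still in both forks of its rest, pointing as before: within 12 mm along, 6 mm across, 5 mm in height of where it lay, turned under 0.1 rad, level within 0.15 rad (value of joint tray above 0.068 m and angle between each of vial_1, vial_2, vial_3's own z axis and vertical below 0.1 rad and z of vial_1 in the frame of tray_hole between -0.04 and -0.025 m and linear speed of each of vial_1, vial_2, vial_3, hook below 0.02 m/s and z of vial_2 in the frame of tray_hole between -0.04 and -0.025 m and z of vial_3 in the frame of tray_hole between -0.04 and -0.025 m and x of hook in the frame of hook_rest between -0.012 and 0.012 m and y of hook in the frame of hook_rest between -0.006 and 0.006 m and z of hook in the frame of hook_rest between 0.037 and 0.046 m and x of hook_tip in the frame of hook_rest above 0.09 m and angle between the x axis of hook and the x axis of hook_rest, either way round below 0.1 rad and angle between hook's own z axis and vertical below 0.15 rad); the robot touches nothing.
It fails at once if the hook bears on the tray or cabinet with more than 18 N (contact force between hook and dry_cabinet above 18 N).
It fails at once if the robot itself touches the cabinet or tray (contact force between any of the fingers, the arm and dry_cabinet above 0.5 N).
It fails at once if a vial falls over (tilts more than 0.5 rad) (angle between any of vial_1, vial_2, vial_3's own z axis and vertical above 0.5 rad).
It fails at once if the jar, beaker or small bottle is moved by more than 20 mm (distance of any of jar, beaker, small_bottle from where it was at the start of the episode above 0.02 m).
It also fails if it takes over 54 s, if anything falls off the work surface, if the arm or the gripper's body presses on something with over 40 N, if the wrist force passes 120 N, or if a joint passes its speed limit or range.

## Working session

There is one attempt and no reset: what is moved stays moved. The work goes in short steps, Python scripts to look and compute and a tool call to move; the robot and the scene stay as the last step left them, time stands still between calls to the robot, and variables do not carry over. Pictures are saved under pics/ and viewed, at most 12 in all, crops included, and the job is handed in when it is done.

Besides the shell and the picture viewer there is one more tool, called in YAML: its name, and indented under it one key for each argument. move_arm: Moves the arm, as the interface text tells. Its arguments: {"type":"object","properties":{"commands":{"type":"string"}},"required":["commands"]}

```bash
ls; mkdir -p pics; python3 - <<'E'
from station import manip, optics
import cv2, numpy as np
for n in ("scene","top"):
    im=optics.capture(n); cv2.imwrite(f"pics/{n}0.png",im[:,:,::-1])
    c=optics.get_calibration(n); print(n,c["camera_matrix"],c["k1"],c["R"],c["t"], -c["R"].T@c["t"])
print(manip.get_obs())
E
```

```text
pics
scene [[445.49976878   0.         316.92004648]
 [  0.         445.49976878 244.57377821]
 [  0.           0.           1.        ]] 0.0010971143034130047 [[-0.74715837 -0.66460978  0.00694342]
 [-0.50673151  0.56284841 -0.65301213]
 [ 0.43009015 -0.49142193 -0.75731562]] [0.53359582 0.25807809 0.7399534 ] [0.21121022 0.57300348 0.72520141]
top [[435.77826863   0.         322.07539939]
 [  0.         435.77826863 235.40963558]
 [  0.           0.           1.        ]] -0.008418535128656496 [[-0.01521383 -0.99969749 -0.01932548]
 [-0.99779845  0.01642702 -0.06425263]
 [ 0.06455065  0.0183054  -0.99774652]] [0.1866319  0.5708934  0.91881488] [0.51316583 0.16037808 0.9570325 ]
{'t': 0.1, 'joints': array([-1.25327376e+00,  5.27624042e-02,  1.40159957e+00, -2.72458414e-05,
        1.68860876e+00, -7.02747257e-02]), 'joint_vel': array([-0.00036111, -0.00154044, -0.0011601 , -0.0003883 , -0.00040958,
        0.00203648]), 'joint_efforts': array([ 5.69106778e-04, -3.82580888e+01, -3.60985208e+01, -1.32675009e-04,
        4.77210866e-03,  1.22600522e-06]), 'tool_pos': array([ 0.19847272, -0.4857535 ,  0.23057453]), 'eef_rot': array([-3.14021607e+00, -6.97705641e-05,  3.87794063e-01]), 'contact_force': array([-0.12432655,  0.18668515, -0.20681996]), 'wrist_torque': array([-0.04035935,  0.01903273, -0.02520863]), 'finger_force': 0.0, 'grip_width': 0.9992004390349583}
```

View pics/scene0.png

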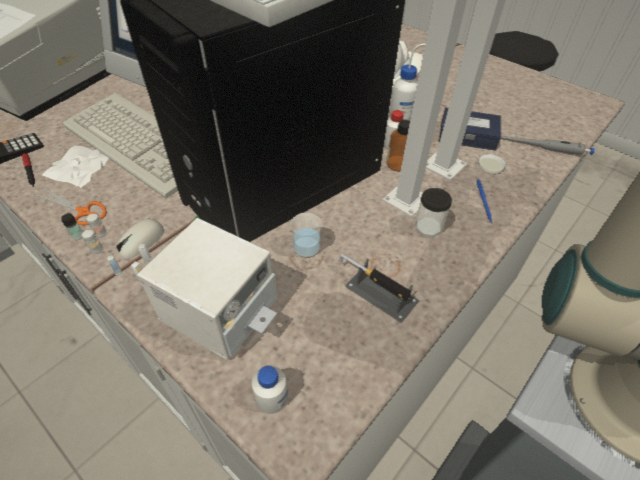

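View pics/top0.png

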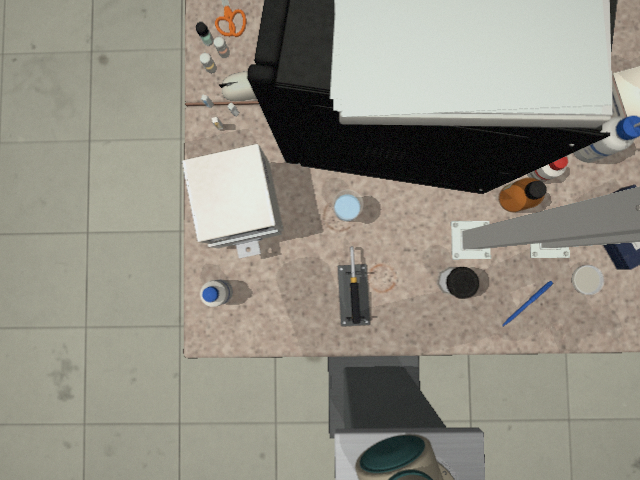

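The scene view shows the cabinet with its tab and hole near (263,319), the hook in its rest near (380,285), and the bottle, beaker and jar. In the top view, the tab hole is near (249,249), the hook runs from about (355,322) to (352,250), and the beaker is at (348,207). I'll zoom in on these for measuring.

```bash
cat > h.py <<'E'
import numpy as np, cv2
def ray(c,u,v):
    K=np.array(c["camera_matrix"]); d=np.array([(u-K[0,2])/K[0,0],(v-K[1,2])/K[1,1]]); s=d.copy()
    for _ in range(5): s=d/(1+c["k1"]*(s@s))
    R=np.array(c["R"]); return -R.T@np.array(c["t"]), R.T@np.array([s[0],s[1],1])
def plane(c,u,v,z):
    o,d=ray(c,u,v); return o+d*(z-o[2])/d[2]
def tri(rs):
    A=np.zeros((3,3));b=np.zeros(3)
    for o,d in rs:
        d=d/np.linalg.norm(d);P=np.eye(3)-np.outer(d,d);A+=P;b+=P@o
    X=np.linalg.solve(A,b); return X,[np.linalg.norm((np.eye(3)-np.outer(d,d)/(d@d))@(X-o))*1000 for o,d in rs]
E
python3 - <<'E'
import cv2,numpy as np
t=cv2.imread("pics/top0.png");s=cv2.imread("pics/scene0.png")
f=lambda im,x,y,w,h,k:cv2.resize(im[y:y+h,x:x+w],None,fx=k,fy=k,interpolation=cv2.INTER_CUBIC)
a=np.zeros((600,800,3),np.uint8)
def put(p,x,y): a[y:y+p.shape[0],x:x+p.shape[1]]=p
put(f(t,225,220,66,50,6),0,0)       # top tab: 396x300
put(f(s,225,285,66,50,6),400,0)     # scene tab
put(f(t,320,240,66,98,3),0,300)     # top hook 198x294
put(f(s,330,245,98,75,4),400,300)   # scene hook
cv2.imwrite("pics/z1.png",a)
E
```

```text
(no output)
```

View pics/z1.png

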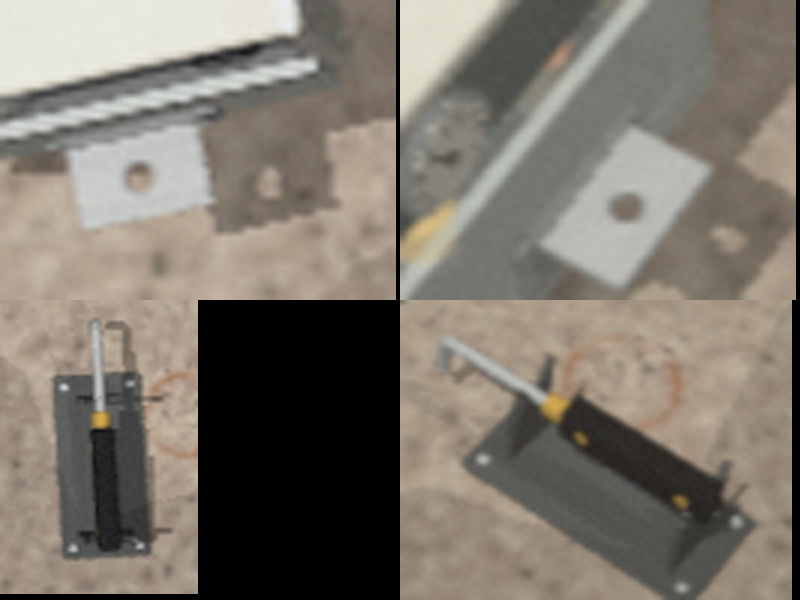

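The crops show the hole at crop (139,177) in top and (226,207) in scene. The tab's corners are clear, as is the hook axis: shank end (97,22), handle front (103,130), handle rear (110,249). The base plate screws are visible too.

```bash
python3 - <<'E'
from station import optics
from h import *
T=optics.get_calibration("top");S=optics.get_calibration("scene")
np.set_printoptions(precision=4,suppress=True)
def P(X,Y,x,y,k): return (x+(X+.5)/k-.5, y+(Y+.5)/k-.5)
tt=lambda X,Y:P(X,Y,225,220,6); st=lambda X,Y:P(X,Y,225,285,6)
th=lambda X,Y:P(X,Y,320,240,3); sh=lambda X,Y:P(X,Y,330,245,4)
def both(n,a,b): X,e=tri([ray(T,*a),ray(S,*b)]); print(n,X,"res",np.round(e,1))
both("hole",tt(139,177),st(226,207))
print("hole plane",plane(T,*tt(139,177),.0605),plane(S,*st(226,207),.0605))
# tab corners FL FR RR RL (top); scene: FL=(219,290) FR=(313,168) RR=(230,123) RL=(140,244)
for n,a,b in [("c1",(85,229),(219,290)),("c2",(213,206),(313,168)),("c3",(196,122),(230,123)),("c4",(68,150),(140,244))]: both(n,tt(*a),st(*b)); print("   ",plane(T,*tt(*a),.062),plane(S,*st(*b),.062))
t=cv2.imread("pics/top0.png");m=(t.min(2)>190).astype(np.uint8);m[:,:170]=0;m[:140]=0;m[260:]=0;m[:,300:]=0
c=max(cv2.findContours(m,0,2)[0],key=cv2.contourArea);q=cv2.approxPolyDP(c,8,True)[:,0]
for p in q: print("cab",p,plane(T,*p,.15))
for n,a,z in [("shank end",(97,22),.042+.0035),("ferr",(101,119),.0455),("hfront",(103,130),.052),("hrear",(110,249),.052)]: print(n,plane(T,*th(*a),z))
for n,a,b in [("s1",(64,86),(337,280)),("s2",(129,83),None),("s3",(73,248),(282,287)),("s4",(140,245),(337,222))]: print(n,plane(T,*th(*a),.004))
print("scene screws",[plane(S,*sh(*b),.004) for b in [(83,159),(282,287),(337,222)]])
print("scene hfront top centre",plane(S,*sh(170,110),.052), "rear",plane(S,*sh(315,195),.052))
E
```

```text
hole [0.5457 0.3309 0.0608] res [0.4 0.4]
hole plane [0.5454 0.3308 0.0605] [0.5461 0.331  0.0605]
c1 [0.5283 0.3502 0.0592] res [0.6 0.6]
    [0.5278 0.3492 0.062 ] [0.5274 0.3515 0.062 ]
c2 [0.5355 0.3054 0.0621] res [0.6 0.6]
    [0.535 0.305 0.062] [0.5361 0.3058 0.062 ]
c3 [0.5643 0.311  0.0625] res [0.5 0.5]
    [0.564  0.3107 0.062 ] [0.5651 0.3111 0.062 ]
c4 [0.5553 0.3555 0.0604] res [0.3 0.3]
    [0.555 0.355 0.062] [0.5547 0.3562 0.062 ]
cab [257 144] [0.7403 0.2954 0.15  ]
cab [182 161] [0.7107 0.4379 0.15  ]
cab [198 241] [0.5587 0.4069 0.15  ]
cab [274 223] [0.59   0.2644 0.15  ]
shank end [0.5468 0.1149 0.0455]
ferr [0.4795 0.1135 0.0455]
hfront [0.4722 0.1126 0.052 ]
hrear [0.3911 0.1094 0.052 ]
s1 [0.5022 0.1377 0.004 ]
s2 [0.5037 0.0905 0.004 ]
s3 [0.3857 0.1333 0.004 ]
s4 [0.3872 0.085  0.004 ]
scene screws [array([0.502 , 0.1385, 0.004 ]), array([0.3861, 0.1335, 0.004 ]), array([0.3872, 0.0856, 0.004 ])]
scene hfront top centre [0.4699 0.1177 0.052 ] rear [0.3912 0.1123 0.052 ]
```

Hole at (0.5456, 0.3307), height ≈0.061 against a known 0.062. Cabinet yaw is about 0.203, and the hole predicted from the cabinet outline agrees within 1.5 mm. Hook origin is about (0.430, 0.1115) with yaw about 0.04. Moving above the hook.

move_arm:
  commands: "1 1 2.5 -0.5 0 0 -0.02; 1 2.2 5.6 -1 0 0 -0.04; 1 3.4 8.7 -1.5 0 0 -0.05; 1 4.6 11.8 -2 0 0 -0.07; 1 5.9 14.9 -2.5 0 0 -0.087"

```text
t: 0.52
tool_pos: [0.2576, -0.3354, 0.2056]
eef_rot: [-3.141, 0.0, 0.299]
contact_force: [0.2, -0.0, 0.4]
grip_width: 1.0
finger_force: 0.0
```

move_arm:
  commands: "1 1.2 3 -0.5 0 0 -0.02; 1 2.4 6 -1 0 0 -0.04; 1 3.6 9 -1.5 0 0 -0.05; 1 4.8 12 -2 0 0 -0.07; 1 5.9 14.9 -2.5 0 0 -0.087"

```text
t: 0.93
tool_pos: [0.3167, -0.1864, 0.1808]
eef_rot: [-3.141, 0.0, 0.213]
contact_force: [0.4, 0.9, 0.9]
grip_width: 1.003
finger_force: 0.0
```

move_arm:
  commands: "1 1.2 3 -0.5 0 0 -0.02; 1 2.4 6 -1 0 0 -0.04; 1 3.6 9 -1.5 0 0 -0.05; 1 4.8 12 -2 0 0 -0.07; 1 5.9 14.9 -2.5 0 0 -0.087"

```text
t: 1.35
tool_pos: [0.3757, -0.0373, 0.156]
eef_rot: [3.142, -0.0, 0.126]
contact_force: [1.4, -0.6, -0.4]
grip_width: 0.999
finger_force: 0.0
```

move_arm:
  commands: "1 1.2 3 -0.5 0 0 -0.02; 1 2.4 6.5 -1 0 0 -0.04; 1 3.8 10 -1.5 0 0 -0.05; 1 5 13 -2 0 0 -0.07; 1 5.9 14.9 -2.5 0 0 -0.087"

```text
t: 1.77
tool_pos: [0.4347, 0.1128, 0.1307]
eef_rot: [-3.141, 0.0, 0.041]
contact_force: [-0.0, -0.1, 0.4]
grip_width: 1.004
finger_force: 0.0
```

```bash
python3 - <<'E'
from station import manip, optics
import cv2, numpy as np
c=optics.get_calibration("wrist")
im=optics.capture("wrist"); cv2.imwrite("pics/w1.png",im[:,:,::-1])
from h import *
K=np.array(c["camera_matrix"])
for X in [(.43,.1115,.052),(.4736-.0016,.1132,.052),(.388,.1098,.052),(.545,.1161,.0455)]:
    p=c["R"]@np.array(X)+c["t"];s=p[:2]/p[2];s=s*(1+c["k1"]*(s@s));print(X,s*K[0,0]+K[:2,2])
print(-c["R"].T@c["t"])
E
```

```text
(0.43, 0.1115, 0.052) [324.19417928 257.24694681]
(0.47200000000000003, 0.1132, 0.052) [324.35251403 198.70535429]
(0.388, 0.1098, 0.052) [324.05188298 309.51038043]
(0.545, 0.1161, 0.0455) [324.7221818   80.48275892]
[0.51677188 0.11574964 0.27360414]
```

View pics/w1.png

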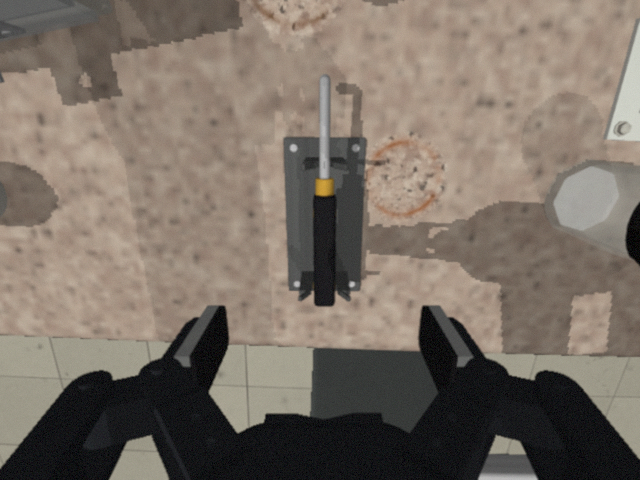

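The wrist view confirms the hook: handle rows 195–305 at column 324, and shank end at (325,74). That puts its origin at about (0.4318, 0.1116), with yaw matching the tool. Next, descend and close.

move_arm:
  commands: "1 0 -0.1 -2.5 0 0 0; 1 0 -0.1 -5 0 0 0; 1 0 -0.1 -7.5 0 0 0; 1 0 -0.1 -9.7 0 0 0; 1 0 -0.1 -10.7 0 0 0"

```text
t: 2.23
tool_pos: [0.4325, 0.1086, 0.0211]
eef_rot: [3.141, 0.005, 0.04]
contact_force: [-1.3, -0.3, 0.4]
grip_width: 0.999
finger_force: 0.0
```

move_arm:
  commands: "0 0 0 0 0 0 0; -0.4 0 0 0 0 0 0; -1 0 0 0 0 0 0; -1 0 0 0 0 0 0; -1 0 0 0 0 0 0"

```text
t: 2.65
tool_pos: [0.4354, 0.1091, 0.0256]
eef_rot: [-3.141, -0.002, 0.04]
contact_force: [-0.4, -1.0, 0.9]
grip_width: 0.294
finger_force: 0.0
```

move_arm:
  commands: "-1 0 0 0 0 0 0; -1 0 0 0 0 0 0; -1 0 0 0 0 0 0; -1 0 0 0 0 0 0; -1 0 0 0 0 0 0"

```text
t: 3.07
tool_pos: [0.4354, 0.11, 0.0257]
eef_rot: [-3.14, -0.003, 0.04]
contact_force: [0.4, 5.4, 4.7]
grip_width: 0.174
finger_force: 60.2
```

move_arm:
  commands: "-1 0 0 0.5 0 0 0; -1 0 0 1.5 0 0 0; -1 0 0 3 0 0 0; -1 0 0 5 0 0 0; -1 0 0 7 0 0 0"

```text
t: 3.48
tool_pos: [0.4341, 0.1087, 0.0951]
eef_rot: [3.141, 0.001, 0.04]
contact_force: [0.7, -0.7, -0.9]
grip_width: 0.174
finger_force: 59.6
```

move_arm:
  commands: "-1 0 0 0.5 0 0 0; -1 0 0 0.5 0 0 0; -1 0 0 0.5 0 0 0; -1 0 0 0.5 0 0 0; -1 0 0 0.5 0 0 0"

```text
t: 3.9
tool_pos: [0.4338, 0.1088, 0.0979]
eef_rot: [3.141, 0.003, 0.04]
contact_force: [0.7, -0.8, -0.7]
grip_width: 0.175
finger_force: 59.7
```

```bash
python3 - <<'E'
from station import manip, optics
import cv2, numpy as np
o=manip.get_obs();print(o["tool_pos"],o["eef_rot"],o["contact_force"],o["grip_width"],o["finger_force"])
f=lambda im,x,y,w,h,k:cv2.resize(im[y:y+h,x:x+w,::-1],None,fx=k,fy=k,interpolation=cv2.INTER_CUBIC)
w=optics.capture("wrist");t=optics.capture("top");s=optics.capture("scene")
a=np.zeros((600,800,3),np.uint8)
a[:300,:400]=f(w,240,0,200,150,2); a[:300,400:]=f(t,300,210,100,75,4); a[300:,:400]=f(s,320,220,100,75,4)
cv2.imwrite("pics/z2.png",a)
E
```

```text
[0.43377744 0.10879282 0.09791442] [3.14110448e+00 2.56235474e-03 3.97623990e-02] [ 0.68787991 -0.81692187 -0.73066705] 0.17540532447414123 59.65362846851349
```

View pics/z2.png

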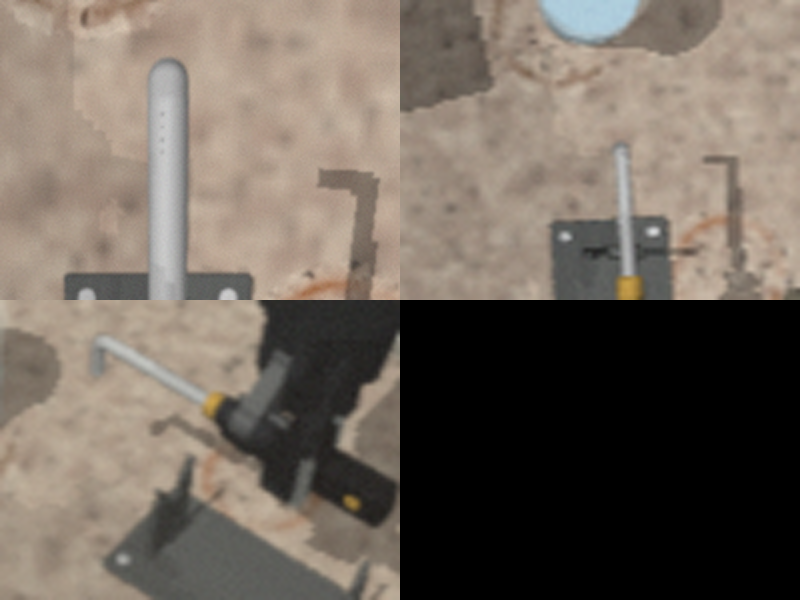

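The hook is held level: in the wrist crop the shank end is at (168,60), in the top crop at (621,145), and in the scene crop the tip bottom is at (97,373).

```bash
python3 - <<'E'
from station import manip, optics
from h import *
np.set_printoptions(precision=4,suppress=True)
W,T,S=[optics.get_calibration(n) for n in("wrist","top","scene")]
P=lambda X,Y,x,y,k:(x+(X+.5)/k-.5, y+(Y+.5)/k-.5)
zc=.1142
w=P(168,58,240,0,2);t=P(221,142,300,210,4);b=P(97,73,320,220,4)
print("outer end wrist",plane(W,*w,zc),"top",plane(T,*t,zc),"tip scene",plane(S,*b,zc-.0255))
print("ferr/handle line wrist at row 150 (bottom)",plane(W,*P(167,298,240,0,2),zc+.0035))
o=manip.get_obs();yaw=o["eef_rot"][2]
print(o["tool_pos"])
E
```

```text
outer end wrist [0.5477 0.113  0.1142] top [0.5478 0.1127 0.1142] tip scene [0.5456 0.1128 0.0887]
ferr/handle line wrist at row 150 (bottom) [0.5093 0.1116 0.1177]
[0.4342 0.1089 0.0985]
```

move_arm:
  commands: "-1 -0.5 1 0 0 0 0; -1 -1 3 0 0 0 0.02; -1 -1.5 5.5 0 0 0 0.04; -1 -1.8 8 0 0 0 0.06; -1 -2 10 0 0 0 0.08"

```text
t: 4.47
tool_pos: [0.4136, 0.211, 0.0992]
eef_rot: [-3.141, 0.0, 0.121]
contact_force: [0.5, 0.1, -1.2]
grip_width: 0.176
finger_force: 59.7
```

move_arm:
  commands: "-1 0 2.5 0 0 0 0.02; -1 0.2 5 0 0 0 0.04; -1 0.6 7.5 0 0 0 0.06; -1 1 9 0 0 0 0.08; -1 1.3 9.7 0 0 0 0.083"

```text
t: 4.88
tool_pos: [0.4269, 0.3083, 0.0991]
eef_rot: [-3.141, 0.0, 0.206]
contact_force: [0.5, 0.0, -1.2]
grip_width: 0.173
finger_force: 59.7
```

move_arm:
  commands: "-1 0 0 -0.3 0 0 0; -1 0 0 -0.7 0 0 0; -1 0 0 -1 0 0 0; -1 0 0 -1 0 0 0; -1 0 0 -1 0 0 0"

```text
t: 5.3
tool_pos: [0.4274, 0.3051, 0.089]
eef_rot: [3.141, 0.001, 0.202]
contact_force: [0.0, 0.6, -2.4]
grip_width: 0.177
finger_force: 59.7
```

```bash
python3 - <<'E'
from station import manip, optics
import cv2, numpy as np
o=manip.get_obs();print(o["tool_pos"],o["eef_rot"],o["contact_force"],o["grip_width"])
f=lambda im,x,y,w,h,k:cv2.resize(im[y:y+h,x:x+w,::-1],None,fx=k,fy=k,interpolation=cv2.INTER_CUBIC)
w=optics.capture("wrist");t=optics.capture("top");s=optics.capture("scene")
a=np.zeros((600,800,3),np.uint8)
a[:300,:400]=f(w,240,0,200,150,2); a[:300,400:]=f(t,225,215,66,50,6)[:300,:400] if 0 else cv2.resize(f(t,225,215,66,50,6),(400,300)); a[300:,:400]=cv2.resize(f(s,225,270,100,75,4),(400,300)); a[300:,400:]=cv2.resize(f(w,0,0,640,480,1),(400,300))
cv2.imwrite("pics/z3.png",a)
E
```

```text
[0.42739788 0.30511967 0.08898796] [3.14113505e+00 7.46355002e-04 2.01542050e-01] [ 0.01188591  0.62103396 -2.40665985] 0.17732052228044004
```

View pics/z3.png

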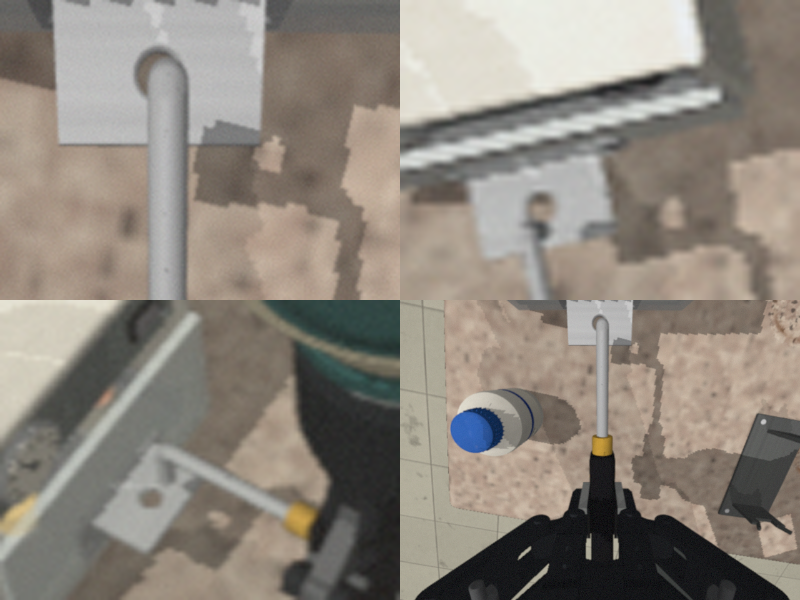

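The wrist crop shows the shank end at (168,52), just behind and right of the hole, centred near (158,69). The scene crop shows the tip above the tab. Next, the offsets.

```bash
cat > m.py <<'E'
E
python3 - <<'E'
from station import manip, optics
from h import *
np.set_printoptions(precision=4,suppress=True)
W,T,S=[optics.get_calibration(n) for n in("wrist","top","scene")]
P=lambda X,Y,x,y,k:(x+(X+.5)/k-.5, y+(Y+.5)/k-.5)
o=manip.get_obs();print(o["tool_pos"],o["eef_rot"])
print("hole wrist",plane(W,*P(158,69,240,0,2),.062))
for q in[(57,143),(263,143)]: print("tab front corner",plane(W,*P(*q,240,0,2),.062))
zc=o["tool_pos"][2]+.0163
e=plane(W,*P(168,52,240,0,2),zc); print("end",e,"tip",e[:2]-.0035*np.array([.98,.2]),"shank",plane(W,*P(167,298,240,0,2),zc+.0035))
# top: tip end approx crop (131,228)/(6.06)
k=400/66
print("top end",plane(T,225+131/k,215+225/k,zc),"hole",plane(T,225+142/k,215+208/k,.062))
print("scene hole",plane(S,225+151/4,270+197/4,.0605),"tip",plane(S,225+168/4,270+180/4,zc-.0255))
E
```

```text
[0.4277 0.3057 0.0896] [-3.1415 -0.0004  0.2021]
hole wrist [0.5471 0.3319 0.062 ]
tab front corner [0.5276 0.3517 0.062 ]
tab front corner [0.5372 0.3052 0.062 ]
end [0.5398 0.3281 0.1059] tip [0.5363 0.3274] shank [0.5014 0.3204 0.1094]
top end [0.5378 0.3244 0.1059] hole [0.5448 0.3291 0.062 ]
scene hole [0.5452 0.3307 0.0605] tip [0.5359 0.3275 0.0804]
```

move_arm:
  commands: "-1 0.3 0.1 -0.2 0 0 0; -1 0.7 0.3 -0.5 0 0 0; -1 1 0.4 -0.9 0 0 0; -1 1 0.4 -0.9 0 0 0; -1 1 0.4 -0.9 0 0 0"

```text
t: 5.87
tool_pos: [0.4375, 0.3099, 0.0797]
eef_rot: [3.141, 0.001, 0.203]
contact_force: [0.3, -0.5, -1.7]
grip_width: 0.17
finger_force: 59.7
```

move_arm:
  commands: "-1 0 0 0 0 0 0; -1 0 0 0 0 0 0; -1 0 0 0 0 0 0; -1 0 0 0 0 0 0; -1 0 0 0 0 0 0"

```text
t: 6.28
tool_pos: [0.4376, 0.31, 0.0805]
eef_rot: [3.142, -0.0, 0.203]
contact_force: [-0.3, 1.0, -1.4]
grip_width: 0.175
finger_force: 59.7
```

```bash
python3 - <<'E'
from station import manip, optics
import cv2, numpy as np
o=manip.get_obs();print(o["tool_pos"],o["eef_rot"],o["contact_force"],o["grip_width"])
w=optics.capture("wrist");t=optics.capture("top");s=optics.capture("scene")
o=manip.get_obs();print(o["tool_pos"],o["eef_rot"])
f=lambda im,x,y,w,h,W,H:cv2.resize(im[y:y+h,x:x+w,::-1],(W,H),interpolation=cv2.INTER_CUBIC)
a=np.zeros((600,800,3),np.uint8)
a[:300,:400]=f(w,270,0,100,75,400,300); a[:300,400:]=f(t,230,230,40,30,400,300); a[300:,:400]=f(s,240,295,48,36,400,300)
cv2.imwrite("pics/z4.png",a)
E
```

```text
[0.43757168 0.31000933 0.08048556] [ 3.14158130e+00 -2.59970472e-04  2.02821086e-01] [-0.30190381  1.02229318 -1.41594208] 0.17538285853875527
[0.43754572 0.30998304 0.0803898 ] [ 3.14154145e+00 -8.49011183e-05  2.02808843e-01]
```

View pics/z4.png

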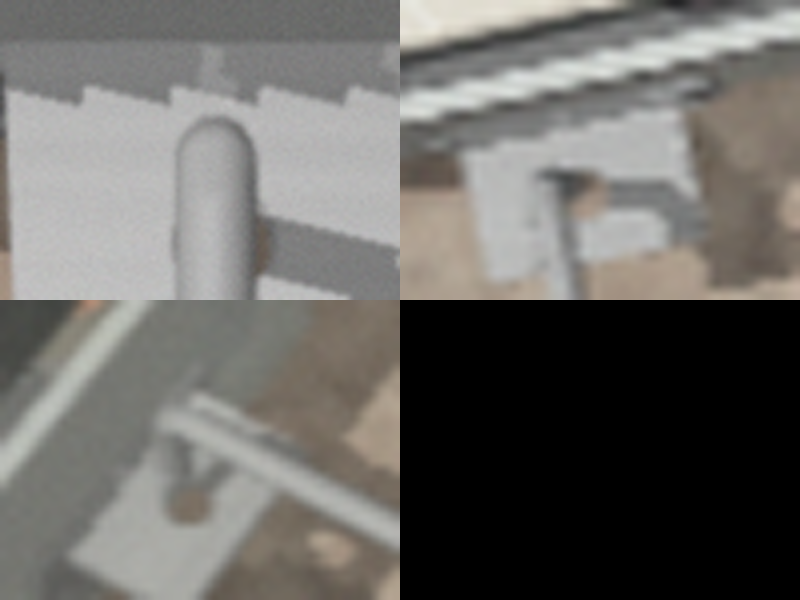

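The wrist crop shows the shank (175–255) centred over the hole, whose edges are near 172 and 271. In the scene crop the tip bottom is near (180,186) and the hole near (187,205).

```bash
python3 - <<'E'
from station import manip, optics
from h import *
np.set_printoptions(precision=4,suppress=True)
W,T,S=[optics.get_calibration(n) for n in("wrist","top","scene")]
zc=.0805+.0163
w=lambda X,Y,z:plane(W,270+(X+.5)/4-.5,(Y+.5)/4-.5,z)
ux=np.array([np.cos(.203),np.sin(.203)]);uy=np.array([-ux[1],ux[0]])
def show(n,hole,tip): d=hole[:2]-tip[:2];print(n,hole[:2],tip[:2],"along %.4f lat %.4f"%(d@ux,d@uy))
e=w(215,117,zc);e[:2]-=.0035*ux
show("wrist",w(221.5,240,.062),e)
s=lambda X,Y,z:plane(S,240+(X+.5)/8.333-.5,295+(Y+.5)/8.333-.5,z)
show("scene",s(187,205,.061),s(180,186,zc-.0255))
show("scene alt",s(187,205,.061),s(183,182,zc-.024))
t=lambda X,Y,z:plane(T,230+(X+.5)/10-.5,230+(Y+.5)/10-.5,z)
e=t(154,168,zc);e[:2]-=.0035*ux
show("top",t(585,190,.062)-0 if 0 else t(180,192,.062),e)
E
```

```text
wrist [0.5458 0.3312] [0.5452 0.3318] along 0.0004 lat -0.0007
scene [0.5461 0.3316] [0.5452 0.3332] along 0.0006 lat -0.0017
scene alt [0.5461 0.3316] [0.5446 0.3327] along 0.0012 lat -0.0014
top [0.546  0.3309] [0.5462 0.3287] along 0.0003 lat 0.0022
```

move_arm:
  commands: "-1 0.06 -0.06 -0.2 0 0 0; -1 0.06 -0.06 -0.5 0 0 0; -1 0.06 -0.06 -0.8 0 0 0; -1 0.06 -0.06 -1 0 0 0; -1 0.06 -0.06 -1.15 0 0 0"

```text
t: 6.85
tool_pos: [0.438, 0.3092, 0.0682]
eef_rot: [3.141, 0.001, 0.203]
contact_force: [-0.7, -0.2, -2.0]
grip_width: 0.18
finger_force: 59.7
```

move_arm:
  commands: "-1 0 0 -0.1 0 0 0; -1 0 0 -0.2 0 0 0; -1 0 0 -0.3 0 0 0; -1 0 0 -0.4 0 0 0; -1 0 0 -0.4 0 0 0"

```text
t: 7.27
tool_pos: [0.438, 0.3093, 0.0645]
eef_rot: [3.141, 0.001, 0.203]
contact_force: [-0.7, 0.0, -1.6]
grip_width: 0.175
finger_force: 59.6
```

move_arm:
  commands: "-1 0 0 -0.15 0 0 0; -1 0 0 -0.3 0 0 0; -1 0 0 -0.45 0 0 0; -1 0 0 -0.55 0 0 0; -1 0 0 -0.55 0 0 0"

```text
t: 7.68
tool_pos: [0.438, 0.3093, 0.059]
eef_rot: [3.141, 0.0, 0.203]
contact_force: [-2.5, -0.7, -0.6]
grip_width: 0.176
finger_force: 59.7
```

```bash
python3 - <<'E'
from station import manip, optics
import cv2, numpy as np
o=manip.get_obs();print(o["tool_pos"],o["contact_force"])
s=optics.capture("scene");w=optics.capture("wrist")
f=lambda im,x,y,w,h,W,H:cv2.resize(im[y:y+h,x:x+w,::-1],(W,H),interpolation=cv2.INTER_CUBIC)
cv2.imwrite("pics/z5.png",np.hstack([f(s,235,285,60,45,400,300),f(w,260,0,120,90,400,300)]))
E
```

```text
[0.43802145 0.30930249 0.058965  ] [-2.54311396 -0.69835126 -0.55121707]
```

View pics/z5.png

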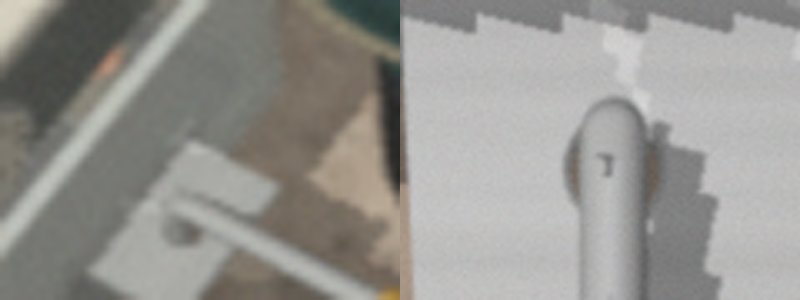

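The tip is down in the hole: the wrist crop shows the shank bend over it with gaps on both sides, and the scene crop shows the tip inside. Starting a slow pull.

move_arm:
  commands: "-1 -0.08 -0.015 0 0 0 0; -1 -0.16 -0.03 0 0 0 0; -1 -0.24 -0.05 0 0 0 0; -1 -0.32 -0.065 0 0 0 0; -1 -0.4 -0.08 0 0 0 0"

```text
t: 8.2
tool_pos: [0.4345, 0.3087, 0.0595]
eef_rot: [-3.141, -0.001, 0.203]
contact_force: [4.6, 1.0, -1.9]
grip_width: 0.174
finger_force: 59.6
```

move_arm:
  commands: "-1 -0.08 -0.015 0 0 0 0; -1 -0.16 -0.03 0 0 0 0; -1 -0.24 -0.05 0 0 0 0; -1 -0.32 -0.065 0 0 0 0; -1 -0.4 -0.08 0 0 0 0"

```text
t: 8.62
tool_pos: [0.4319, 0.3081, 0.0599]
eef_rot: [-3.141, -0.005, 0.202]
contact_force: [9.6, 2.4, -5.3]
grip_width: 0.179
finger_force: 59.1
```

move_arm:
  commands: "-1 -0.08 -0.015 0 0 0 0; -1 -0.16 -0.03 0 0 0 0; -1 -0.24 -0.05 0 0 0 0; -1 -0.32 -0.065 0 0 0 0; -1 -0.4 -0.08 0 0 0 0"

```text
t: 9.03
tool_pos: [0.4272, 0.3072, 0.0597]
eef_rot: [-3.141, -0.003, 0.203]
contact_force: [6.4, 0.5, -2.5]
grip_width: 0.172
finger_force: 59.3
```

move_arm:
  commands: "-1 -0.08 -0.015 0 0 0 0; -1 -0.16 -0.03 0 0 0 0; -1 -0.24 -0.05 0 0 0 0; -1 -0.32 -0.065 0 0 0 0; -1 -0.4 -0.08 0 0 0 0"

```text
t: 9.45
tool_pos: [0.4222, 0.3062, 0.0595]
eef_rot: [-3.142, -0.0, 0.203]
contact_force: [2.0, 0.6, -0.7]
grip_width: 0.175
finger_force: 59.6
```

move_arm:
  commands: "-1 -0.12 -0.02 0 0 0 0; -1 -0.26 -0.05 0 0 0 0; -1 -0.4 -0.08 0 0 0 0; -1 -0.56 -0.115 0 0 0 0; -1 -0.72 -0.15 0 0 0 0"

```text
t: 9.87
tool_pos: [0.4153, 0.3048, 0.0595]
eef_rot: [-3.141, -0.001, 0.203]
contact_force: [5.1, 1.1, -1.9]
grip_width: 0.178
finger_force: 59.5
```

move_arm:
  commands: "-1 -0.16 -0.03 0 0 0 0; -1 -0.32 -0.065 0 0 0 0; -1 -0.48 -0.1 0 0 0 0; -1 -0.64 -0.13 0 0 0 0; -1 -0.8 -0.165 0 0 0 0"

```text
t: 10.28
tool_pos: [0.4072, 0.3031, 0.0596]
eef_rot: [-3.141, -0.001, 0.203]
contact_force: [5.4, 2.2, -1.3]
grip_width: 0.171
finger_force: 59.5
```

move_arm:
  commands: "-1 -0.16 -0.03 0 0 0 0; -1 -0.32 -0.065 0 0 0 0; -1 -0.48 -0.1 0 0 0 0; -1 -0.64 -0.13 0 0 0 0; -1 -0.8 -0.165 0 0 0 0"

```text
t: 10.7
tool_pos: [0.3992, 0.3015, 0.0596]
eef_rot: [-3.141, -0.001, 0.203]
contact_force: [4.4, 0.9, -2.6]
grip_width: 0.176
finger_force: 59.5
```

move_arm:
  commands: "-1 -0.16 -0.03 0 0 0 0; -1 -0.32 -0.065 0 0 0 0; -1 -0.48 -0.1 0 0 0 0; -1 -0.64 -0.13 0 0 0 0; -1 -0.8 -0.165 0 0 0 0"

```text
t: 11.12
tool_pos: [0.3912, 0.2999, 0.0596]
eef_rot: [-3.141, -0.001, 0.203]
contact_force: [5.1, 0.8, -2.4]
grip_width: 0.173
finger_force: 59.5
```

move_arm:
  commands: "-1 -0.16 -0.03 0 0 0 0; -1 -0.32 -0.065 0 0 0 0; -1 -0.48 -0.1 0 0 0 0; -1 -0.64 -0.13 0 0 0 0; -1 -0.8 -0.165 0 0 0 0"

```text
t: 11.53
tool_pos: [0.3832, 0.2982, 0.0596]
eef_rot: [-3.141, -0.001, 0.203]
contact_force: [4.9, 0.3, -2.6]
grip_width: 0.177
finger_force: 59.5
```

move_arm:
  commands: "-1 -0.16 -0.03 0 0 0 0; -1 -0.32 -0.065 0 0 0 0; -1 -0.46 -0.095 0 0 0 0; -1 -0.58 -0.12 0 0 0 0; -1 -0.7 -0.145 0 0 0 0"

```text
t: 11.95
tool_pos: [0.3762, 0.2968, 0.0596]
eef_rot: [-3.141, -0.001, 0.203]
contact_force: [5.1, 0.5, -2.4]
grip_width: 0.175
finger_force: 59.5
```

move_arm:
  commands: "-1 -0.1 -0.02 0 0 0 0; -1 -0.2 -0.04 0 0 0 0; -1 -0.28 -0.055 0 0 0 0; -1 -0.34 -0.07 0 0 0 0; -1 -0.4 -0.08 0 0 0 0"

```text
t: 12.37
tool_pos: [0.3722, 0.296, 0.0596]
eef_rot: [-3.141, -0.001, 0.203]
contact_force: [5.4, 1.3, -2.5]
grip_width: 0.173
finger_force: 59.5
```

move_arm:
  commands: "-1 -0.05 -0.01 0 0 0 0; -1 -0.1 -0.02 0 0 0 0; -1 -0.15 -0.03 0 0 0 0; -1 -0.2 -0.04 0 0 0 0; -1 -0.25 -0.05 0 0 0 0"

```text
t: 12.78
tool_pos: [0.3697, 0.2955, 0.0596]
eef_rot: [-3.141, -0.001, 0.203]
contact_force: [4.6, 1.9, -2.4]
grip_width: 0.174
finger_force: 59.5
```

move_arm:
  commands: "-1 -0.05 -0.01 0 0 0 0; -1 -0.1 -0.02 0 0 0 0; -1 -0.15 -0.03 0 0 0 0; -1 -0.2 -0.04 0 0 0 0; -1 -0.25 -0.05 0 0 0 0"

```text
t: 13.2
tool_pos: [0.3673, 0.295, 0.0596]
eef_rot: [-3.141, -0.001, 0.203]
contact_force: [4.8, 1.9, -2.6]
grip_width: 0.175
finger_force: 59.5
```

move_arm:
  commands: "-1 -0.05 -0.01 0 0 0 0; -1 -0.1 -0.02 0 0 0 0; -1 -0.15 -0.03 0 0 0 0; -1 -0.2 -0.04 0 0 0 0; -1 -0.25 -0.05 0 0 0 0"

```text
t: 13.62
tool_pos: [0.3657, 0.2947, 0.0598]
eef_rot: [-3.141, -0.004, 0.203]
contact_force: [12.1, 3.6, -4.9]
grip_width: 0.173
finger_force: 59.1
```

The stop shows as a force rise to 12 N with about 73 mm of travel. Now easing off, then lifting out.

move_arm:
  commands: "-1 0.05 0.01 0 0 0 0; -1 0.1 0.02 0 0 0 0; -1 0.16 0.03 0 0 0 0; -1 0.22 0.045 0 0 0 0; -1 0.22 0.045 0 0 0 0"

```text
t: 14.03
tool_pos: [0.3662, 0.2946, 0.0591]
eef_rot: [3.141, 0.001, 0.203]
contact_force: [0.1, -0.3, -1.3]
grip_width: 0.171
finger_force: 59.7
```

```bash
python3 - <<'E'
from station import manip, optics
import cv2, numpy as np
o=manip.get_obs();print(o["tool_pos"],o["contact_force"])
s=optics.capture("scene");w=optics.capture("wrist")
f=lambda im,x,y,w,h,W,H:cv2.resize(im[y:y+h,x:x+w,::-1],(W,H),interpolation=cv2.INTER_CUBIC)
cv2.imwrite("pics/z6.png",np.hstack([f(s,225,275,120,90,400,300),f(w,260,0,120,90,400,300)]))
E
```

```text
[0.36615966 0.29464595 0.05910497] [ 0.07657773 -0.29405239 -1.26704352]
```

View pics/z6.png

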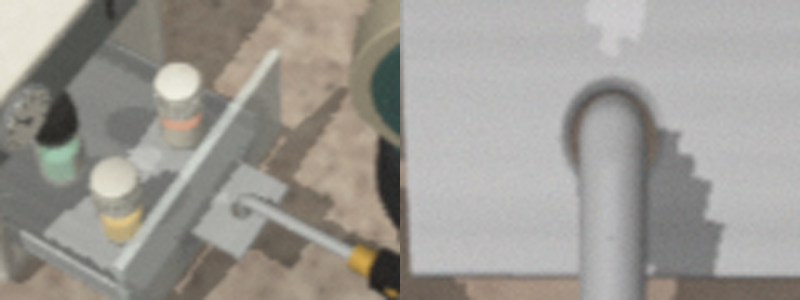

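All three vials are upright and the tip sits free in the hole, slightly to the robot's side. Centring a little, then lifting.

move_arm:
  commands: "-1 0.08 0.015 0 0 0 0; -1 0.08 0.015 0.2 0 0 0; -1 0.08 0.015 0.5 0 0 0; -1 0.08 0.015 0.8 0 0 0; -1 0.08 0.015 1.1 0 0 0"

```text
t: 14.55
tool_pos: [0.3675, 0.295, 0.0708]
eef_rot: [-3.142, -0.0, 0.203]
contact_force: [0.1, -1.1, -0.6]
grip_width: 0.18
finger_force: 59.6
```

move_arm:
  commands: "-1 0 0 0.4 0 0 0; -1 0 0 0.9 0 0 0; -1 0 0 1.5 0 0 0; -1 0 0 2.2 0 0 0; -1 0 0 3 0 0 0"

```text
t: 14.97
tool_pos: [0.3674, 0.2949, 0.101]
eef_rot: [3.141, 0.0, 0.203]
contact_force: [-0.9, 0.7, -0.7]
grip_width: 0.174
finger_force: 59.6
```

move_arm:
  commands: "-1 -0.2 -1 0.2 0 0 0; -1 -0.2 -3 0.4 0 0 -0.02; -1 -0.2 -5.5 0.6 0 0 -0.04; -1 0 -8 0.8 0 0 -0.06; -1 0.6 -10.5 0.8 0 0 -0.08"

```text
t: 15.38
tool_pos: [0.3729, 0.1885, 0.1088]
eef_rot: [3.142, -0.0, 0.123]
contact_force: [0.4, 0.5, -0.9]
grip_width: 0.175
finger_force: 59.6
```

move_arm:
  commands: "-1 1.3 -2.2 0 0 0 -0.02; -1 2.8 -4.4 0 0 0 -0.04; -1 4.4 -6.3 0 0 0 -0.06; -1 5.6 -7.5 0 0 0 -0.075; -1 6.1 -8 0 0 0 -0.083"

```text
t: 15.8
tool_pos: [0.4353, 0.1079, 0.1086]
eef_rot: [3.141, -0.001, 0.037]
contact_force: [1.1, 0.8, -1.3]
grip_width: 0.174
finger_force: 59.6
```

move_arm:
  commands: "-1 0 0 -0.5 0 0 0; -1 0 0 -0.9 0 0 0; -1 0 0 -0.9 0 0 0; -1 0 0 -0.9 0 0 0; -1 0 0 -0.9 0 0 0"

```text
t: 16.22
tool_pos: [0.434, 0.1106, 0.0993]
eef_rot: [3.142, 0.0, 0.041]
contact_force: [0.4, -0.6, -1.4]
grip_width: 0.179
finger_force: 59.6
```

```bash
python3 - <<'E'
from station import manip, optics
import cv2, numpy as np
o=manip.get_obs();print(o["tool_pos"],o["eef_rot"],o["contact_force"],o["grip_width"])
f=lambda im,x,y,w,h,k:cv2.resize(im[y:y+h,x:x+w,::-1],None,fx=k,fy=k,interpolation=cv2.INTER_CUBIC)
w=optics.capture("wrist");t=optics.capture("top");s=optics.capture("scene")
a=np.zeros((600,800,3),np.uint8)
a[:,:400]=f(w,225,0,200,300,2); a[:300,400:]=f(t,300,210,100,75,4); a[300:,400:]=f(s,320,220,100,75,4)
cv2.imwrite("pics/z7.png",a)
E
```

```text
[0.43399173 0.11056413 0.09927531] [3.14157804e+00 2.29623210e-04 4.12178498e-02] [ 0.35586102 -0.55135734 -1.42163682] 0.1785183292436485
```

View pics/z7.png

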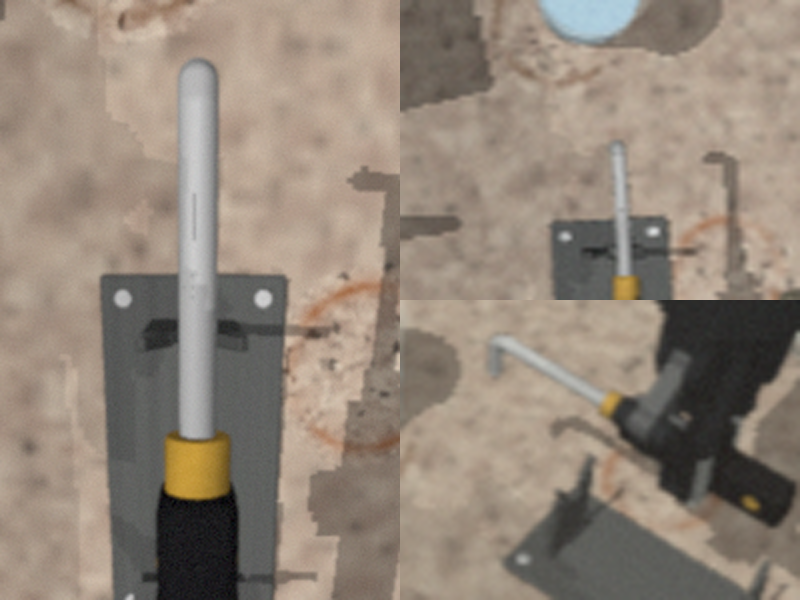

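The shank is at the same place in the wrist view as after the first lift, end (324,29), so the hook has not slipped. The rest's screws are at crop (123,298) and (263,298). Checking lateral alignment.

```bash
python3 - <<'E'
from station import manip, optics
from h import *
np.set_printoptions(precision=4,suppress=True)
W=optics.get_calibration("wrist"); o=manip.get_obs(); zc=o["tool_pos"][2]+.0163
w=lambda X,Y,z:plane(W,225+(X+.5)/2-.5,(Y+.5)/2-.5,z)
a,b=w(123,298,.004),w(263,298,.004); print("screws",a,b,"mid",(a+b)/2,o["tool_pos"])
e,f=w(198,58,zc),w(197.5,430,zc+.0035); print("shank",e,f,"yaw",(e-f)[1]/(e-f)[0],"y at mid x", np.interp((a+b)[0]/2,[f[0],e[0]],[f[1],e[1]]))
fl,fr=w(144,340,.058),w(246,340,.058); print("fork mid", (fl+fr)/2)
E
```

```text
screws [0.502  0.1382 0.004 ] [0.504  0.0901 0.004 ] mid [0.503  0.1141 0.004 ] [0.4344 0.1103 0.0995]
shank [0.5478 0.1145 0.1158] [0.4854 0.1119 0.1193] yaw 0.04057841541553636 y at mid x 0.1126473811701856
fork mid [0.495 0.113 0.058]
```

move_arm:
  commands: "-1 0.1 0.12 -0.5 0 0 0; -1 0.1 0.12 -1.5 0 0 0; -1 0.1 0.12 -2.6 0 0 0; -1 0.1 0.12 -3.6 0 0 0; -1 0.1 0.12 -4.2 0 0 0"

```text
t: 16.78
tool_pos: [0.4344, 0.1109, 0.055]
eef_rot: [3.141, 0.003, 0.04]
contact_force: [0.1, 1.0, -2.0]
grip_width: 0.174
finger_force: 59.6
```

move_arm:
  commands: "-1 0 0 -0.5 0 0 0; -1 0 0 -1 0 0 0; -1 0 0 -1.5 0 0 0; -1 0 0 -1.9 0 0 0; -1 0 0 -2.1 0 0 0"

```text
t: 17.2
tool_pos: [0.4353, 0.1111, 0.0358]
eef_rot: [3.141, 0.0, 0.04]
contact_force: [0.4, 0.8, -1.6]
grip_width: 0.175
finger_force: 59.6
```

move_arm:
  commands: "-1 0 0 -0.2 0 0 0; -1 0 0 -0.4 0 0 0; -1 0 0 -0.6 0 0 0; -1 0 0 -0.8 0 0 0; -1 0 0 -0.9 0 0 0"

```text
t: 17.62
tool_pos: [0.4354, 0.1111, 0.0271]
eef_rot: [3.141, 0.0, 0.04]
contact_force: [-0.3, 0.4, -1.4]
grip_width: 0.177
finger_force: 59.6
```

Clean descent with no side force; the last 1–2 mm, then release.

move_arm:
  commands: "-1 0 0 -0.05 0 0 0; -1 0 0 -0.1 0 0 0; -1 0 0 -0.15 0 0 0; -1 0 0 -0.15 0 0 0; -1 0 0 -0.15 0 0 0"

```text
t: 18.03
tool_pos: [0.4355, 0.1111, 0.0259]
eef_rot: [3.142, -0.0, 0.04]
contact_force: [0.2, -0.4, -1.4]
grip_width: 0.175
finger_force: 59.6
```

move_arm:
  commands: "-0.6 0 0 0 0 0 0; -0.4 0 0 0 0 0 0; -0.2 0 0 0 0 0 0; 0.2 0 0 0 0 0 0; 0.6 0 0 0 0 0 0"

```text
t: 18.45
tool_pos: [0.4355, 0.1111, 0.0259]
eef_rot: [3.142, -0.0, 0.04]
contact_force: [-0.1, -0.5, 0.7]
grip_width: 0.672
finger_force: 0.0
```

move_arm:
  commands: "1 0 0 0 0 0 0; 1 0 0 0 0 0 0; 1 0 0 0 0 0 0; 1 0 0 0 0 0 0; 1 0 0 0 0 0 0"

```text
t: 18.87
tool_pos: [0.4354, 0.1111, 0.0258]
eef_rot: [3.141, 0.0, 0.04]
contact_force: [-0.4, -0.3, -0.3]
grip_width: 1.001
finger_force: 0.0
```

move_arm:
  commands: "1 0 0 0.5 0 0 0; 1 0 0 2 0 0 0; 1 0 0 4.5 0 0 0; 1 0 0 7.5 0 0 0; 1 0 0 10.5 0 0 0"

```text
t: 19.28
tool_pos: [0.4349, 0.111, 0.132]
eef_rot: [3.141, 0.001, 0.04]
contact_force: [0.5, -0.0, 0.4]
grip_width: 1.001
finger_force: 0.0
```

```bash
python3 - <<'E'
from station import manip, optics
import cv2, numpy as np
o=manip.get_obs();print(o["tool_pos"],o["eef_rot"],o["contact_force"],o["grip_width"])
f=lambda im,x,y,w,h,W,H:cv2.resize(im[y:y+h,x:x+w,::-1],(W,H),interpolation=cv2.INTER_CUBIC)
w=optics.capture("wrist");t=optics.capture("top");s=optics.capture("scene")
a=np.zeros((600,800,3),np.uint8)
a[:300,:400]=f(w,160,50,360,270,400,300); a[:300,400:]=f(t,200,200,200,150,400,300);a[300:,:400]=f(s,220,230,200,150,400,300);a[300:,400:]=f(s,330,245,98,75,400,300)
cv2.imwrite("pics/z8.png",a)
E
```

```text
[0.43493993 0.11102712 0.13203304] [3.14137040e+00 1.04500432e-03 3.97729157e-02] [ 0.46681776 -0.0223974   0.40927038] 1.0013209067738615
```

View pics/z8.png

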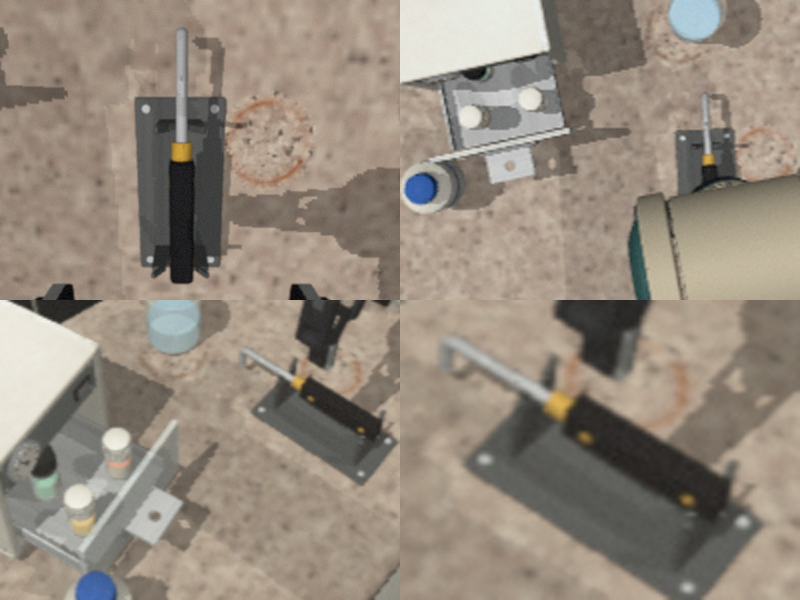

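The hook lies in both forks exactly as before, with the pixel positions matching the first pictures. The tray is out, the three vials are upright, the bystanders have not moved and the gripper is clear. Handing in.

```bash
python3 -c "
from station import manip
print(manip.sign_off())"
```

```text
the job is handed in; nothing more can be done
None
```

I drew the tray about 72 mm out, to where the pull rose sharply at its stop, with all three vials still standing. The hook is back in both forks pointing as before, and I handed the job in at about 19 s; the hand-in gave no verdict.

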